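# Hold the oil stone flush on the tilted honing table

### The arm

A 7-joint arm with a two-finger parallel gripper is mounted at the origin on a cart in front of the work surface, level with it; the furniture and walls round the work are solid. World frame = base frame: x ahead of the robot, y to its left, z up, the work surface at z = 0. Lengths are in m, angles in rad, forces in N, time in s.
With the tool pointing down it reaches from about 0.4 to 0.85 m from the base axis. Payload 4.5 kg.
Tool frame: the origin (TCP) lies midway between the tips of the shut fingers; the grasp point (between the pads) lies 19 mm behind it (r.grip_point_offset is the distance from the TCP to the grasp point, in m); z points along the fingers, y is the line along which they close (so a half turn about z gives the same grasp; the last joint's range is limited). The gripper opens to 88 mm and grips with 3 to 60 N. Pads are 18 mm wide; open, the fingers measure 123 mm over their backs; the gripper's body (75 mm by 187 mm) begins 45 mm behind the grasp point.
Start: joints at [1.235, 0.689, -0.195, 1.565, 0.157, 0.902, -0.215], TCP at [0.226, -0.583, 0.239] pointing down, gripper open.
Joint ranges: [-3.01, 3.01], [-0.46, 2.08], [-1.47, 1.51], [0.13, 2.56], [-1, 4.14], [0.04, 2.09], [-2.66, 2.66]. Speed limits (rad/s): [2.57, 2.57, 3.14, 3.14, 3.14, 3.14, 3.14].

### API

Orientations are given as a unit quaternion [x, y, z, w].
In Python, from plant import r, optics gives the robot as it stands.
- The arm moves only by the shell command python3 -m pendant 'ROWS' [OPENING] [FORCE]. ROWS is JSON, a list of rows, each a list of 6 numbers: the shift along the tool's x, y, z as a fraction of full scale, then the turn, a rotation vector about the tool's x, y, z as a fraction of full scale. A call has 1 to 5 rows; each row shifts and turns the commanded pose from where the row before left it, along the tool's axes as they then stand; what a row does not reach is not made up. Full scale, the value 1, is 0.025 m for a shift and pi rad for a turn. A row lasts 1/12 s, in which the tool goes at most 41.7 mm and 7.16 degrees, less where a joint would pass 70% of its speed; a pose out of reach is approached as far as the arm can. A call with a number of a shift or a turn outside -1 to 1 is refused whole. A call with a gripper value outside its range is refused whole. OPENING is the opening, from -1 (shut) to 1 (fully open), set as the call begins (- or left out, the last holds). The fingers move at their own pace and stop on an object; FORCE is the grip in N (left out, the last holds). Time passes only in rows, so rows that do not move let the fingers close. It gives the time, the measured TCP pose, the force, the opening and the grip force at its end, in the units of the state.
- r.get_state(): the state, without advancing time (a new reading comes with each control period).
- optics.snapshot(name): name is "scene" or "side" or "wrist"; returns (picture, depth): 480x640x3 uint8, blue, green, red; 480x640 float32, m along the optical axis (not along the pixel's ray), 0 where there is no reading.
- optics.calibration(name): a dict with "vfov" (degrees; the focal length in pixels is half the picture's height over the tangent of half this angle, whatever the lens; pixels are square), "cx", "cy" (the principal point, pixels), "cam_to_world" (4x4, takes a point from camera to world coordinates); the wrist camera has in their place "tool_from_camera" (4x4, takes a point from camera to tool coordinates, whose origin is the TCP and whose axes are the flange's). Camera axes: x right, y up, looking along -z (the intrinsics and any distortion apply to the point x, -y, -z); pixel columns grow to the right and rows downward; lengths in m; the calibration is good to about 2 mm. The wrist camera is an equidistant fisheye: a pixel r from the principal point sees the ray r / f radians off the axis. A picture is of the moment at which its call begins: read the wrist's pose just before it. calibration takes no time and is no camera call.
- r.finish_job(): hands the job in; it is judged then, once.
The state is a dict: "clock": time; "q": joint angles; "qd": joint speeds; "joint_torque": joint torques, N m; "tool_pos": TCP position; "eef_rot": TCP orientation; "contact_force": force on the tool from outside, world axes, zero at the start; "moment": the same for the moment, N m; "opening": opening from 0.0 (shut) to 1.0 (fully open); "finger_force": force on a finger pad.
Only numpy, scipy, OpenCV 4.12 (cv2) and the standard library are available. Lean on these libraries where they do the work, as an engineer would, in place of code of your own. Each camera call takes 0.05 s, during which the arm holds its last target. There are 200 camera calls.

### The job

Pick up the oil stone and lay it flush on the sloping face of the steel honing table, lengthwise up the slope and wholly on the face, with its lower end against the stop at the table's foot. The table is set to a different tilt each day, so feel for the slope, and do not force it to another tilt. Finish still gripping the stone and pressing it onto the face with about 10 N; once it touches the stand do not let go of it, keep the gripper itself off the stand, and leave the other things where they are.

Things in the scene. Friction and masses are not known exactly. Their poses are not given: they have to be found in the camera images.
- oil_stone: the oil stone: plain rectangular sharpening stone, tan layer over grey, 50 x 150 x 25 mm, about 0.33 kg, lying flat on the bench; ends alike. Origin at the centre of its underside; y along its 150 mm length, x across its 50 mm width, z up. It and the shoe brush may have changed places.
- stand: fixed honing stand: grey base 225 x 110 x 12 mm, origin under its centre, x towards the raised end, y left. A steel table hinges about y at x = -90, z = 34 mm, tilted 8 to 22 degrees, clamped by friction: it stands a 25 N push, a very hard shove makes it slip. Quadrant and locking knob on the right (y -47 to -71 mm, x 40 to 95 mm) rise to 130 mm.
- stone_seat (a point): where the centre of the stone's underside belongs on the tilting table's face: on its centre line, 75 mm up from the stop. x points up the slope along the face, y across to the left, z square out of the face (its orientation is the tilt). Flat steel face, 82 mm wide, from the stop (x = -75) to x = +99 mm. The stop is a full-width lip, 12 mm thick, 12 mm above the face.
- shoe_brush: bystander: shoe brush, wooden back over bristles, 50 x 145 x 42 mm, origin under its centre, y along its length; leave it alone
- eyelet_carton: bystander: small carton 52 x 76 x 39 mm, origin under its centre; leave it alone
- polish_tin: bystander: round tin 70 mm across, 24 mm high, origin under its centre; leave it alone
- heel_block_3: bystander: dark rubber heel block 65 x 63 x 23 mm, origin under its centre; leave it alone
- pencil: bystander: pencil 173 mm long, 8 mm thick, origin under its centre, y along its length; leave it alone
Things that resemble listed ones, but are neither listed nor needed, are in the scene too. Leave any turquoise look-alike of the oil_stone alone.

How it is judged:
On the way:
1. the stone is lifted clear of the bench in the gripper, before it touches the stand (contact force between the fingers and oil_stone above 2 N and height (world z) of oil_stone above 0.03 m and contact force between oil_stone and stand below 0.1 N), for 0.2 s.
At the end, for the whole second after the job is handed in: The stone is at rest, gripped by the fingers, pressed on the stand with 5 to 25 N, its underside within 0.04 rad and 3 mm of the face, its length within 0.08 rad of the slope line, lower end within 5 mm of the stop, within 15 mm of the centre line; the gripper does not touch the stand (contact force between the fingers and oil_stone above 2 N and contact force between oil_stone and stand between 5 and 25 N and angle between the z axis of oil_stone and the z axis of stone_seat, either way round below 0.04 rad and angle between the y axis of oil_stone and the x axis of stone_seat, either way round below 0.08 rad and z of oil_stone in the frame of stone_seat between -0.003 and 0.003 m and x of oil_stone in the frame of stone_seat between -0.004 and 0.005 m and y of oil_stone in the frame of stone_seat between -0.015 and 0.015 m and contact force between each of the arm, the fingers and stand below 0.5 N and linear speed of oil_stone below 0.01 m/s and angular speed of oil_stone below 0.05 rad/s); the arm keeps its last pose, push and grip.
It fails at once if the table was forced to another tilt (distance of stone_seat from where it was at the start of the episode above 0.006 m).
It fails at once if the stone was let go on the stand (contact force between oil_stone and stand above 1 N and contact force between the fingers and oil_stone below 0.2 N).
It fails at once if a bystander was disturbed (distance of any of shoe_brush, eyelet_carton, polish_tin, heel_block_3, pencil from where it was at the start of the episode above 0.03 m).
It also fails if it takes over 40 s, if anything falls off the work surface, if the arm or the gripper's body presses on something with over 40 N, if the wrist force passes 120 N, or if a joint passes its speed limit or range.

## Working session

There is one attempt and no reset: what is moved stays moved. The work goes in short steps, Python scripts to look and compute and a shell command to move; the robot and the scene stay as the last step left them, time stands still between calls to the robot, and variables do not carry over. Pictures are saved under pics/ and viewed, at most 10 in all, crops included, and the job is handed in when it is done.

```bash
ls; mkdir -p pics; python3 - <<'E'
from plant import r, optics
import cv2, numpy as np
for n in ("scene","side"):
    p,d=optics.snapshot(n); cv2.imwrite(f"pics/{n}0.png",p); np.save(f"{n}_d.npy",d); np.save(f"{n}_p.npy",p)
    c=optics.calibration(n); print(n,{k:(np.round(v,4).tolist() if k=='cam_to_world' else v) for k,v in c.items()})
    print((d>0).mean())
s=r.get_state(); print(s)
E
```

```text
pics
scene {'vfov': 55.85737019803244, 'cx': 314.8535772412215, 'cy': 242.78854467946584, 'cam_to_world': [[-0.6322, 0.5179, -0.5763, -0.2239], [-0.7747, -0.4306, 0.463, 0.5398], [-0.0084, 0.7392, 0.6734, 0.9288], [0.0, 0.0, 0.0, 1.0]]}
0.9959635416666667
side {'vfov': 44.57905859425125, 'cx': 321.47216231968525, 'cy': 235.7124509995807, 'cam_to_world': [[0.9923, 0.0643, -0.1062, 0.3665], [-0.1241, 0.511, -0.8506, -1.3944], [-0.0004, 0.8572, 0.515, 0.851], [0.0, 0.0, 0.0, 1.0]]}
0.933134765625
{'clock': 0.1, 'q': array([ 1.23480498,  0.68988662, -0.19453491,  1.56620541,  0.15728875,
        0.90251022, -0.21505556]), 'qd': array([ 0.00130583, -0.00203614, -0.00016381, -0.0030812 , -0.00019602,
        0.00053048,  0.00331157]), 'joint_torque': array([-3.38877246e-03, -5.28502429e+01, -1.27170246e+00, -1.53836936e+01,
       -5.25989465e-02,  1.97454043e-03,  7.01954309e-05]), 'tool_pos': array([ 0.22565746, -0.58224715,  0.23800826]), 'eef_rot': array([ 9.82943992e-01,  1.83903377e-01, -1.98534573e-04, -7.84968086e-04]), 'contact_force': array([ 0.49174605,  0.4108924 , -0.5872529 ]), 'moment': array([-0.00593078,  0.04293432,  0.01346006]), 'finger_force': 0.0, 'opening': 1.0019661525259842}
```

View pics/scene0.png

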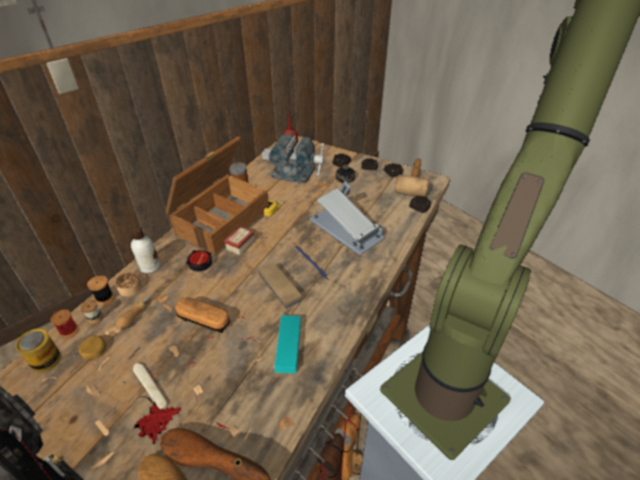

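View pics/side0.png

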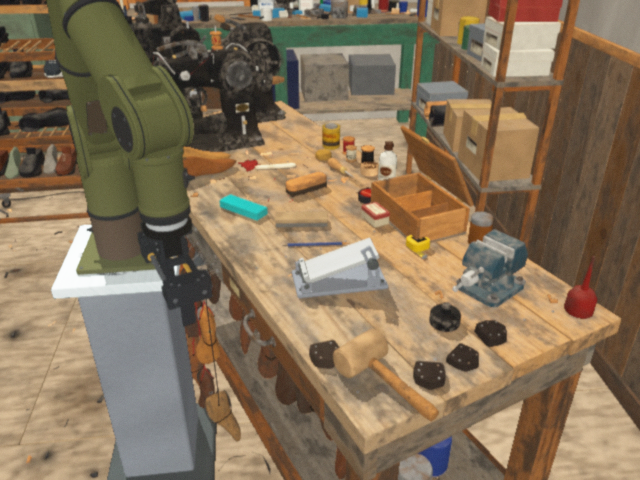

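The scene view shows these candidates for the stone: the tan/grey bar at scene (279,284) / side (302,219), the turquoise look-alike at scene (289,343) / side (243,207), and the shoe brush at scene (201,312) / side (306,183). I choose the tan bar. The stand is at scene (348,218) / side (338,270), with the pencil at scene (311,262).

```bash
cat > h.py <<'E'
import numpy as np, cv2
from plant import r, optics
def cloud(n,d,c=None):
    c=c or optics.calibration(n); f=240/np.tan(np.radians(c['vfov'])/2)
    v,u=np.mgrid[:480,:640]; X=(u-c['cx'])/f*d; Y=-(v-c['cy'])/f*d
    T=np.array(c['cam_to_world']); return np.stack([X,Y,-d],-1)@T[:3,:3].T+T[:3,3]
E
python3 - <<'E'
from h import *
out=[]
for n,(u0,u1,v0,v1),st in (("scene",(250,310,255,312),(305,392,180,255)),("side",(265,340,200,240),(285,395,235,300))):
    p=np.load(n+'_p.npy'); d=np.load(n+'_d.npy'); W=cloud(n,d)
    z=W[...,2]
    # bench check
    print(n,'uv bench z', [round(float(z[v,u]),4) for u,v in (((240,340),(300,300),(250,380)) if n=='scene' else ((270,245),(250,240),(400,310)))])
    m=np.zeros((480,640),np.uint8); m[v0:v1,u0:u1]=((z[v0:v1,u0:u1]>0.017)&(z[v0:v1,u0:u1]<0.035))*255
    q=W[m>0]; print(len(q),'stone z med',np.median(q[:,2]))
    k,l,s,_=cv2.connectedComponentsWithStats(m); i=1+np.argmax(s[1:,4]); q=W[l==i]
    (c,wh,a)=cv2.minAreaRect((q[:,:2]*1000).astype(np.float32)); print('rect',c,wh,a, np.median(q[:,2]))
    print(cv2.boxPoints((c,wh,a)).round(0).tolist())
    # table: normal by depth
    a0,a1,b0,b1=st; Q=W[b0:b1,a0:a1].reshape(-1,3); hsv=cv2.cvtColor(p,cv2.COLOR_BGR2HSV)[b0:b1,a0:a1].reshape(-1,3)
    g=(Q[:,2]>0.006); print('stand pts',g.sum(),Q[g].min(0),Q[g].max(0))
    np.save(n+'_stand.npy',Q[g])
    cv2.imwrite(f'pics/{n}_crop.png',cv2.resize(p[b0-10:v1+20 if n=='scene' else b1+10, 240:400],None,fx=4,fy=4,interpolation=cv2.INTER_CUBIC)) if n=='scene' else cv2.imwrite(f'pics/{n}_crop.png',cv2.resize(p[195:305,260:400],None,fx=5,fy=5,interpolation=cv2.INTER_CUBIC))
E
```

```text
scene uv bench z [0.0011, 0.0035, -0.0009]
825 stone z med 0.02605531568200492
rect (491.9989929199219, 92.16627502441406) (51.43532943725586, 153.99392700195312) 84.24093627929688 0.02605531568200492
[[413.0, 74.0], [566.0, 59.0], [571.0, 110.0], [418.0, 125.0]]
stand pts 2676 [-0.22386382 -0.48969237  0.00600114] [0.83999982 0.53978941 0.92884704]
side uv bench z [0.0004, 0.0008, 0.0005]
564 stone z med 0.025369363040824044
rect (491.1465759277344, 90.14002990722656) (61.3574104309082, 149.80340576171875) 86.98452758789062 0.025403494474268484
[[415.0, 63.0], [564.0, 56.0], [568.0, 117.0], [418.0, 125.0]]
stand pts 3856 [ 0.36654106 -1.39444347  0.0060609 ] [0.68921107 0.00692446 0.85103474]
```

View pics/scene_crop.png

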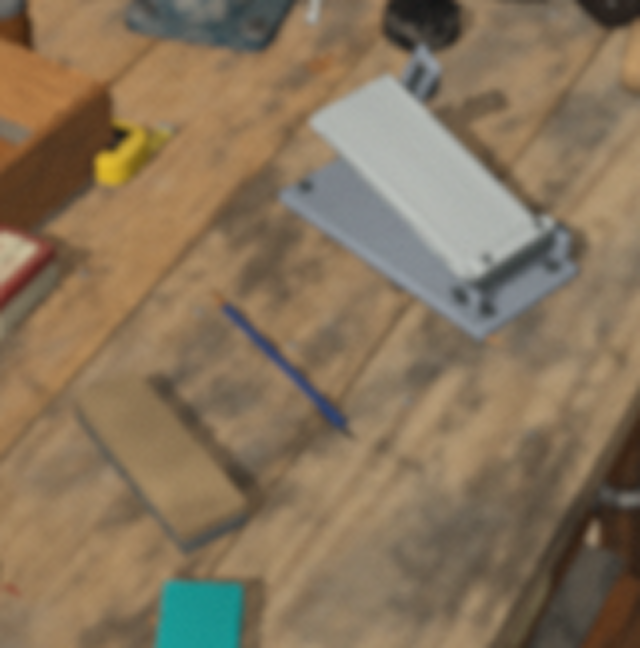

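View pics/side_crop.png

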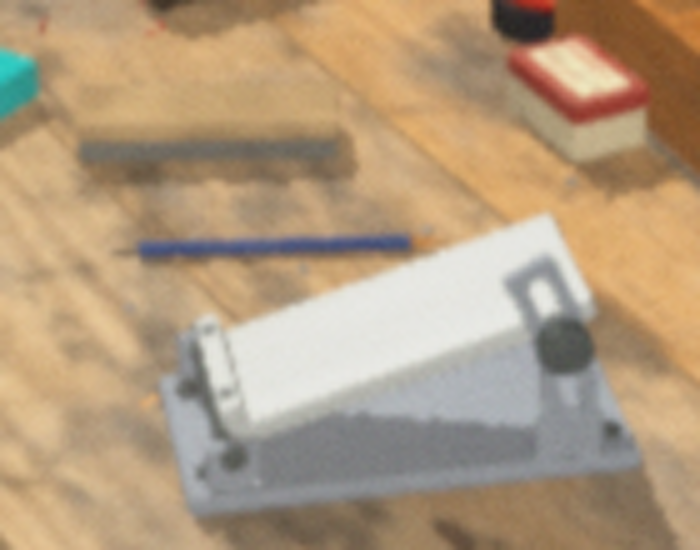

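The crop confirms the tan-over-grey bar, scene (279,284), as the stone. The white table has its stop on the near (-x) end, and the quadrant is on its right. Next I fit the face plane and the edges.

```bash
cat >> h.py <<'E'
def facefit(n,p,d,W,box):
    u0,u1,v0,v1=box; hsv=cv2.cvtColor(p,cv2.COLOR_BGR2HSV)
    m=np.zeros((480,640),np.uint8); s=hsv[v0:v1,u0:u1]
    m[v0:v1,u0:u1]=((s[...,1]<40)&(s[...,2]>165))*255
    k,l,st,_=cv2.connectedComponentsWithStats(cv2.erode(m,np.ones((3,3)))); i=1+np.argmax(st[1:,4]); q=W[l==i]
    for t in (.02,.006,.004,.004):
        A=np.c_[q[:,:2],np.ones(len(q))]; c,*_=np.linalg.lstsq(A if t==.02 else A[g],q[:,2] if t==.02 else q[g,2],rcond=None)
        g=abs(q[:,2]-A@c)<t
    nn=np.array([-c[0],-c[1],1]); nn/=np.linalg.norm(nn)
    print(n,len(q),g.sum(),'tilt',np.degrees(np.arccos(nn[2])),'uphill yaw',np.degrees(np.arctan2(c[1],c[0])),'coef',c,'mean',q[g].mean(0))
    return l==i,c,nn
E
python3 - <<'E'
from h import *
for n,b in (("scene",(305,392,180,255)),("side",(285,395,235,300))):
    p=np.load(n+'_p.npy'); d=np.load(n+'_d.npy'); W=cloud(n,d)
    m,c,nn=facefit(n,p,d,W,b)
    q=W[cv2.dilate(m.astype(np.uint8),np.ones((3,3)))>0]; q=q[abs(q[:,2]-(q[:,:2]@c[:2]+c[2]))<.006]
    rc=cv2.minAreaRect((q[:,:2]*1000).astype(np.float32)); print(rc, cv2.boxPoints(rc).round().tolist())
    # base footprint / pencil via colour
    hsv=cv2.cvtColor(p,cv2.COLOR_BGR2HSV); z=W[...,2]
    mb=(hsv[...,0]>95)&(hsv[...,0]<130)&(z>.006)&(z<.018)&(abs(W[...,0]-.6)<.2)&(abs(W[...,1]+.1)<.12)&(hsv[...,1]>20)
    Q=W[mb]; rc=cv2.minAreaRect((Q[:,:2]*1000).astype(np.float32)); print('base',mb.sum(),rc,cv2.boxPoints(rc).round().tolist())
    mp=(hsv[...,0]>100)&(hsv[...,0]<130)&(hsv[...,1]>110)&(abs(W[...,0]-.5)<.15)&(abs(W[...,1])<.1)&(z<.02)
    Q=W[mp]; print('pencil',mp.sum(),Q.min(0),Q.max(0))
    ys=W[(hsv[...,1]<120)&(z>.1)&(abs(W[...,0]-.65)<.15)&(abs(W[...,1]+.13)<.12)&(z<.16)]; print('top',ys.min(0),ys.max(0)) if len(ys) else 0
E
```

```text
scene 979 885 tilt 17.395407819925975 uphill yaw 3.707462136663654 coef [ 0.31263733  0.02025824 -0.09986887] mean [ 0.55733705 -0.20724203  0.07015499]
((559.9176025390625, -209.01290893554688), (164.68321228027344, 82.49170684814453), 3.005566120147705) [[476.0, -172.0], [480.0, -255.0], [644.0, -246.0], [640.0, -164.0]]
base 663 ((550.945556640625, -121.24853515625), (216.87481689453125, 194.4868621826172), 1.0267055034637451) [[441.0, -26.0], [444.0, -220.0], [661.0, -217.0], [658.0, -22.0]]
pencil 11 [ 0.44357142 -0.03520482  0.00540104] [ 0.52903335 -0.0278981   0.01118438]
side 1638 1144 tilt 17.411989191458815 uphill yaw 4.794094032559638 coef [ 0.31251365  0.02621006 -0.09962801] mean [ 0.54894595 -0.21797566  0.06624782]
((553.0929565429688, -213.6277313232422), (178.7447509765625, 91.0910873413086), 2.3942015171051025) [[462.0, -172.0], [466.0, -263.0], [644.0, -255.0], [640.0, -164.0]]
base 74 ((515.1859130859375, -39.60301971435547), (13.850631713867188, 142.4910125732422), 86.12918090820312) [[444.0, -42.0], [586.0, -51.0], [587.0, -38.0], [445.0, -28.0]]Traceback (most recent call last):
  File "<stdin>", line 12, in <module>
    return umr_minimum(a, axis, None, out, keepdims, initial, where)
ValueError: zero-size array to reduction operation minimum which has no identity
```

```bash
cat >> h.py <<'E'
from scipy.spatial.transform import Rotation as Ro
def toolR(yaw,tilt=0):  # degrees; tool x along heading yaw, tipped uphill by tilt, tool z into the face
    return Ro.from_euler('ZYX',[yaw,-tilt,180],degrees=True)
def plan(pos,R,n):
    s=r.get_state(); R0=Ro.from_quat(s['eef_rot']); t=R0.inv().apply(np.array(pos)-s['tool_pos'])
    w=(R0.inv()*R).as_rotvec(); Ri=Ro.from_rotvec(w/n)
    S=sum((Ri**k).as_matrix() for k in range(n)); ti=np.linalg.solve(S,t)
    print(n,'x row',np.round(np.r_[ti/.025,w/n/np.pi],3).tolist(),'total',np.round(t*1000,1),'deg/row',np.degrees(np.linalg.norm(w))/n)
E
python3 - <<'E'
from h import *
print(toolR(21.2).as_matrix().round(3).tolist(), Ro.from_quat(r.get_state()['eef_rot']).as_matrix().round(3).tolist())
c=optics.calibration('wrist'); print({k:np.round(v,4).tolist() for k,v in c.items()})
plan((.50,-.22,.29),toolR(3.4),20)
E
```

```text
[[0.932, 0.362, 0.0], [0.362, -0.932, -0.0], [0.0, 0.0, -1.0]] [[0.932, 0.362, -0.001], [0.362, -0.932, 0.001], [-0.0, -0.002, -1.0]]
{'vfov': 65.7065, 'cx': 317.8665, 'cy': 240.8473, 'tool_from_camera': [[0.0004, 0.9475, 0.3198, 0.0841], [1.0, -0.0004, -0.0003, -0.0003], [-0.0002, 0.3198, -0.9475, -0.1453], [0.0, 0.0, 0.0, 1.0]]}
20 x row [0.698, -0.588, -0.104, -0.0, 0.0, 0.005] total [ 386.7 -238.6  -51.6] deg/row 0.8897327089920966
```

```bash
A='[[0.7,-0.59,-0.1,0,0,0.005],[0.7,-0.59,-0.1,0,0,0.005],[0.7,-0.59,-0.1,0,0,0.005],[0.7,-0.59,-0.1,0,0,0.005],[0.7,-0.59,-0.1,0,0,0.005]]'; true
python3 -m pendant '[[0.7,-0.59,-0.1,0,0,0.005],[0.7,-0.59,-0.1,0,0,0.005],[0.7,-0.59,-0.1,0,0,0.005],[0.7,-0.59,-0.1,0,0,0.005],[0.7,-0.59,-0.1,0,0,0.005]]' 1
python3 -m pendant '[[0.7,-0.59,-0.1,0,0,0.005],[0.7,-0.59,-0.1,0,0,0.005],[0.7,-0.59,-0.1,0,0,0.005],[0.7,-0.59,-0.1,0,0,0.005],[0.7,-0.59,-0.1,0,0,0.005]]'
python3 -m pendant '[[0.7,-0.59,-0.1,0,0,0.005],[0.7,-0.59,-0.1,0,0,0.005],[0.7,-0.59,-0.1,0,0,0.005],[0.7,-0.59,-0.1,0,0,0.005],[0.7,-0.59,-0.1,0,0,0.005]]'
python3 -m pendant '[[0.7,-0.59,-0.1,0,0,0.005],[0.7,-0.59,-0.1,0,0,0.005],[0.7,-0.59,-0.1,0,0,0.005],[0.7,-0.59,-0.1,0,0,0.005],[0.7,-0.59,-0.1,0,0,0.005]]'
python3 -m pendant '[[0,0,0,0,0,0],[0,0,0,0,0,0],[0,0,0,0,0,0]]'
cat >> h.py <<'E'
def wcloud(d,s):
    c=optics.calibration('wrist'); f=240/np.tan(np.radians(c['vfov'])/2)
    v,u=np.mgrid[:480,:640]; X=u-c['cx']; Y=v-c['cy']; rr=np.hypot(X,Y)+1e-9; k=np.tan(rr/f)/rr*d
    P=np.stack([X*k,-Y*k,-d],-1); T=np.array(c['tool_from_camera']); P=P@T[:3,:3].T+T[:3,3]
    return P@Ro.from_quat(s['eef_rot']).as_matrix().T+s['tool_pos']
def wsnap(name):
    s=r.get_state(); p,d=optics.snapshot('wrist'); cv2.imwrite(f'pics/{name}.png',p); W=wcloud(d,s); np.savez(name,p=p,W=W); return s,p,W
E
python3 - <<'E'
from h import *
s,p,W=wsnap('w1'); print(s['contact_force'])
plan((.492,.091,.16),toolR(-5),13)
E
```

```text
clock: 0.52
tool_pos: [0.2841, -0.4829, 0.2509]
eef_rot: [0.989, 0.145, -0.0, -0.0]
contact_force: [-1.0, -0.4, -0.4]
opening: 0.999
finger_force: 0.0
clock: 0.93
tool_pos: [0.3498, -0.3892, 0.2636]
eef_rot: [0.994, 0.106, -0.0, -0.0]
contact_force: [-0.6, -0.1, -0.8]
opening: 0.996
finger_force: 0.0
clock: 1.35
tool_pos: [0.4226, -0.301, 0.2761]
eef_rot: [0.998, 0.067, -0.0, -0.0]
contact_force: [0.1, -0.1, -0.6]
opening: 1.0
finger_force: 0.0
clock: 1.77
tool_pos: [0.5021, -0.2187, 0.2885]
eef_rot: [1.0, 0.028, -0.0, -0.0]
contact_force: [0.7, 0.2, -0.0]
opening: 0.999
finger_force: 0.0
clock: 2.02
tool_pos: [0.5008, -0.2205, 0.2883]
eef_rot: [1.0, 0.028, -0.001, 0.0]
contact_force: [-0.6, 0.3, -0.2]
opening: 0.997
finger_force: 0.0
[-0.61019763  0.34075453 -0.16512593]
13 x row [-0.037, -0.96, 0.395, 0.0, 0.0, 0.003] total [   8.6 -312.   128.2] deg/row 0.622972180621479
```

View pics/w1.png

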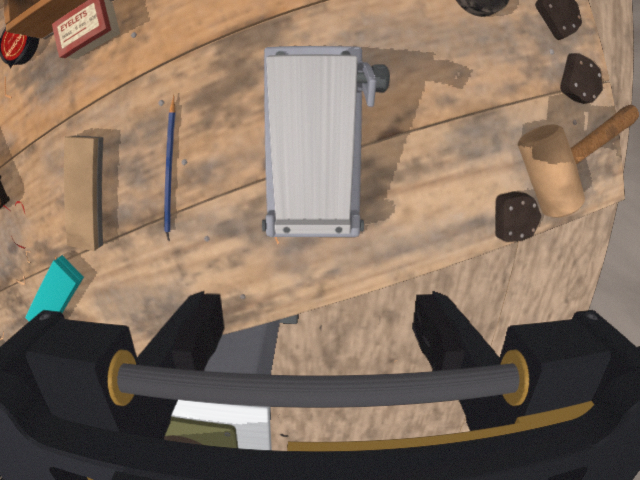

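The wrist view shows the face at about (267–357, 55–220), with the stop lip at rows 220–235. The stone is at (83,190) and the pencil is at (170,170), between the stone and the stand.

```bash
python3 - <<'E'
from h import *
Z=np.load('w1.npz'); p,W=Z['p'],Z['W']
m,c,nn=facefit('wrist',p,None,W,(255,370,40,245))
x=W[...,:2]; res=W[...,2]-(x@c[:2]+c[2])
up=c[:2]/np.hypot(*c[:2])
# profile along centre line column 312: horizontal distance vs residual (height above face)
for v in range(44,244,1):
    u=312-int((v-140)*0)
    if v<60 or v>205: print(v,np.round(W[v,u]*1000,1),round(res[v,u]*1000,1),p[v,u].tolist())
for v in (80,140,200):
    row=[(u,round(W[v,u,1]*1000,1),round(res[v,u]*1000,1)) for u in list(range(260,274,2))+list(range(350,366,2))]; print(v,row)
# stone
hsv=cv2.cvtColor(p,cv2.COLOR_BGR2HSV); z=W[...,2]
m=np.zeros((480,640),np.uint8); m[120:265,50:120]=((z>.018)&(z<.04))[120:265,50:120]*255
q=W[m>0]; rc=cv2.minAreaRect((q[:,:2]*1000).astype(np.float32)); print('stone',len(q),np.median(q[:,2]),rc,cv2.boxPoints(rc).round().tolist())
E
```

```text
wrist 13524 13002 tilt 17.52837257176292 uphill yaw 2.924402965787513 coef [ 0.31543198  0.01611379 -0.10462803] mean [ 0.56790538 -0.2096488   0.07112925]
44 [ 673.6 -203.9   -0.7] -105.3 [129, 157, 190]
45 [ 672.5 -204.    -1.3] -105.6 [126, 151, 180]
46 [ 669.2 -204.3    9.1] -94.0 [135, 131, 136]
47 [ 667.5 -204.4   11.9] -90.7 [155, 148, 150]
48 [ 666.4 -204.5   11.4] -90.8 [166, 158, 159]
49 [ 665.1 -204.6   12.3] -89.6 [167, 159, 161]
50 [ 664.1 -204.6   11. ] -90.6 [169, 162, 162]
51 [ 662.7 -204.7   12.5] -88.6 [166, 159, 159]
52 [ 661.7 -204.8   11.7] -89.1 [169, 157, 162]
53 [ 660.6 -204.8   11. ] -89.4 [165, 156, 157]
54 [ 646.2 -206.7   86.3] -9.6 [137, 134, 137]
55 [ 644.2 -206.9   92. ] -3.2 [134, 136, 140]
56 [ 642.9 -207.    94.3] -0.5 [167, 171, 176]
57 [ 641.8 -207.1   95.1] 0.6 [180, 181, 188]
58 [ 641.1 -207.1   93.9] -0.4 [180, 183, 185]
59 [ 640.1 -207.2   93.7] -0.2 [180, 183, 187]
206 [ 492.8 -214.4   46.9] -0.4 [185, 188, 194]
207 [ 491.6 -214.4   46.1] -0.9 [188, 189, 195]
208 [ 490.5 -214.5   46.3] -0.3 [186, 189, 192]
209 [ 489.5 -214.5   46.7] 0.4 [187, 
[... 3209 characters left out ...]
268, np.float64(-162.4), np.float64(-37.0)), (270, np.float64(-164.9), np.float64(-35.5)), (272, np.float64(-167.3), np.float64(-35.2)), (350, np.float64(-254.2), np.float64(-0.8)), (352, np.float64(-260.6), np.float64(-37.7)), (354, np.float64(-262.7), np.float64(-35.9)), (356, np.float64(-265.0), np.float64(-35.7)), (358, np.float64(-267.5), np.float64(-36.6)), (360, np.float64(-271.2), np.float64(-46.7)), (362, np.float64(-273.6), np.float64(-46.6)), (364, np.float64(-276.2), np.float64(-47.6))]
stone 3472 0.024288421753402983 ((472.65435791015625, 97.97966003417969), (76.16777038574219, 197.54786682128906), 73.31800079345703) [[367.0, 90.0], [556.0, 33.0], [578.0, 106.0], [389.0, 163.0]]
```

```bash
python3 -m pendant '[[-0.04,-0.96,0.35,0,0,0.003],[-0.04,-0.96,0.35,0,0,0.003],[-0.04,-0.96,0.35,0,0,0.003],[-0.04,-0.96,0.35,0,0,0.003],[-0.04,-0.96,0.35,0,0,0.003]]'
python3 -m pendant '[[-0.04,-0.96,0.4,0,0,0.003],[-0.04,-0.96,0.4,0,0,0.003],[-0.04,-0.96,0.4,0,0,0.003],[-0.04,-0.96,0.4,0,0,0.003],[-0.04,-0.96,0.4,0,0,0.003]]'
python3 -m pendant '[[-0.04,-0.96,0.4,0,0,0.003],[-0.04,-0.96,0.4,0,0,0.003],[-0.04,-0.96,0.4,0,0,0.003],[0,0,0,0,0,0],[0,0,0,0,0,0]]'
python3 - <<'E'
from h import *
s,p,W=wsnap('w2'); z=W[...,2]
m=((z>.016)&(z<.035)&(abs(W[...,0]-.492)<.1)&(abs(W[...,1]-.092)<.05)).astype(np.uint8)*255
k,l,st,_=cv2.connectedComponentsWithStats(cv2.morphologyEx(m,cv2.MORPH_OPEN,np.ones((5,5)))); i=1+np.argmax(st[1:,4]); q=W[l==i]
rc=cv2.minAreaRect((q[:,:2]*1000).astype(np.float32)); print(st[i],np.median(q[:,2]),rc,cv2.boxPoints(rc).round().tolist())
cnt=cv2.findContours((l==i).astype(np.uint8),0,1)[0][0]; cv2.drawContours(p,[cnt],-1,(0,0,255),1); cv2.imwrite('pics/w2c.png',p)
E
```

```text
clock: 2.48
tool_pos: [0.4912, -0.1007, 0.2446]
eef_rot: [1.0, 0.003, -0.0, 0.0]
contact_force: [-0.5, -0.4, 0.5]
opening: 0.997
finger_force: 0.0
clock: 2.9
tool_pos: [0.4881, 0.0194, 0.1946]
eef_rot: [1.0, -0.021, -0.0, 0.0]
contact_force: [0.1, -0.5, -0.0]
opening: 0.997
finger_force: 0.0
clock: 3.32
tool_pos: [0.4885, 0.092, 0.1645]
eef_rot: [0.999, -0.033, -0.001, 0.0]
contact_force: [0.3, -0.1, 0.3]
opening: 0.999
finger_force: 0.0
[  286   126    67   179 10854] 0.024341684758602836 ((492.373779296875, 92.63508605957031), (50.001949310302734, 149.8875274658203), 84.50743865966797) [[415.0, 75.0], [565.0, 61.0], [569.0, 110.0], [420.0, 125.0]]
```

View pics/w2c.png

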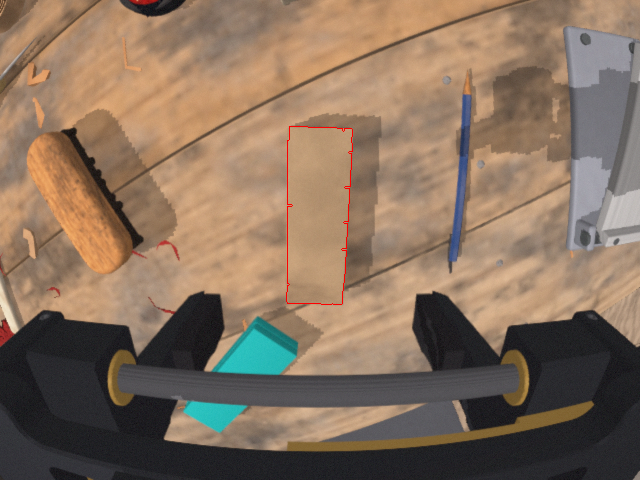

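The contour at (287–352, 127–303) fits the stone exactly (50 x 150 mm). Its centre is (0.492, 0.093) and its heading is -5.4°. The turquoise block is at (240,375), clear of the fingers.

```bash
python3 - <<'E'
from h import *
plan((.4924,.0926,.004),toolR(-5.4),10)
E
```

```text
10 x row [0.014, -0.009, 0.643, 0.0, 0.0, 0.001] total [  3.5  -2.4 160.9] deg/row 0.15153024583418367
```

```bash
python3 -m pendant '[[0.03,-0.02,0.8,0,0,0.002],[0.03,-0.02,0.8,0,0,0.002],[0.03,-0.02,0.8,0,0,0.002],[0.03,-0.02,0.8,0,0,0.002],[0.02,-0.01,0.8,0,0,0]]'
python3 -m pendant '[[0,0,0.8,0,0,0],[0,0,0.7,0,0,0],[0,0,0.5,0,0,0],[0,0,0,0,0,0],[0,0,0,0,0,0]]'
python3 - <<'E'
from h import *
plan((.4924,.0926,.004),toolR(-5.4),2)
E
```

```text
clock: 3.78
tool_pos: [0.4935, 0.0913, 0.0648]
eef_rot: [0.999, -0.048, 0.001, 0.001]
contact_force: [0.2, 0.5, -0.1]
opening: 1.003
finger_force: 0.0
clock: 4.2
tool_pos: [0.4928, 0.0919, 0.0151]
eef_rot: [0.999, -0.047, -0.0, 0.001]
contact_force: [-0.9, 0.4, -0.3]
opening: 1.0
finger_force: 0.0
2 x row [-0.01, -0.013, 0.222, 0.0, 0.0, -0.0] total [-0.5 -0.7 11.1] deg/row 0.0409687296524112
```

```bash
python3 -m pendant '[[0,0,0.22,0,0,0],[0,0,0.22,0,0,0],[0,0,0,0,0,0],[0,0,0,0,0,0]]'
python3 -m pendant '[[0,0,0,0,0,0],[0,0,0,0,0,0],[0,0,0,0,0,0],[0,0,0,0,0,0],[0,0,0,0,0,0]]' -1 45
python3 -m pendant '[[0,0,0,0,0,0],[0,0,0,0,0,0],[0,0,0,0,0,0],[0,0,0,0,0,0],[0,0,0,0,0,0]]'
```

```text
clock: 4.53
tool_pos: [0.4928, 0.0939, 0.0041]
eef_rot: [0.999, -0.046, 0.0, 0.0]
contact_force: [0.4, 0.2, -0.3]
opening: 1.005
finger_force: 0.0
clock: 4.95
tool_pos: [0.4928, 0.094, 0.0041]
eef_rot: [0.999, -0.046, 0.0, 0.0]
contact_force: [0.2, 0.6, -0.2]
opening: 0.645
finger_force: 0.0
clock: 5.37
tool_pos: [0.4927, 0.0935, 0.004]
eef_rot: [0.999, -0.046, -0.0, 0.0]
contact_force: [-0.2, -1.7, 2.3]
opening: 0.565
finger_force: 45.0
```

```bash
python3 -m pendant '[[0,0,-0.4,0,0,0],[0,0,-0.8,0,0,0],[0,0,-1,0,0,0],[0,0,-1,0,0,0],[0,0,-1,0,0,0]]'
python3 -m pendant '[[0,0,-1,0,0,0],[0,0,-0.8,0,0,0],[0,0,-0.4,0,0,0],[0,0,0,0,0,0],[0,0,0,0,0,0]]'
python3 - <<'E'
from h import *
R=toolR(2.95,17.5); u,v,n=R.apply([1,0,0]),-R.apply([0,1,0]),-R.apply([0,0,1]); print(u,v,n)
seat=np.array([.549,-.211,.0655]); s=r.get_state()
print(s['contact_force'],s['moment'])
plan(seat+.012*u+.06*n,R,16)
E
```

```text
clock: 5.78
tool_pos: [0.492, 0.0944, 0.1102]
eef_rot: [0.999, -0.046, -0.001, -0.0]
contact_force: [0.9, -0.8, -3.9]
opening: 0.563
finger_force: 45.0
clock: 6.2
tool_pos: [0.4925, 0.0943, 0.1644]
eef_rot: [0.999, -0.046, 0.0, -0.0]
contact_force: [0.1, 0.4, -4.0]
opening: 0.562
finger_force: 45.0
[0.95245311 0.04908254 0.3007058 ] [-5.14644678e-02  9.98674826e-01 -1.16226473e-16] [-0.30030731 -0.01547566  0.95371695]
[ 0.14485696  0.35847185 -4.01897234] [0.02544031 0.02580415 0.03730863]
16 x row [0.129, 0.762, 0.112, 0.0, 0.006, -0.003] total [ 77.5 299.9  37.9] deg/row 1.2044452701663264
```

```bash
python3 -m pendant '[[0.13,0.76,0.11,0,0.006,-0.003],[0.13,0.76,0.11,0,0.006,-0.003],[0.13,0.76,0.11,0,0.006,-0.003],[0.13,0.76,0.11,0,0.006,-0.003],[0.13,0.76,0.11,0,0.006,-0.003]]'
python3 -m pendant '[[0.13,0.76,0.11,0,0.006,-0.003],[0.13,0.76,0.11,0,0.006,-0.003],[0.13,0.76,0.11,0,0.006,-0.003],[0.13,0.76,0.11,0,0.006,-0.003],[0.13,0.76,0.11,0,0.006,-0.003]]'
python3 -m pendant '[[0.13,0.76,0.11,0,0.006,-0.003],[0.13,0.76,0.11,0,0.006,-0.003],[0.13,0.76,0.11,0,0.006,-0.003],[0.13,0.76,0.11,0,0.006,-0.003],[0.13,0.76,0.11,0,0.006,-0.003]]'
python3 -m pendant '[[0.13,0.76,0.11,0,0.006,-0.003],[0,0,0,0,0,0],[0,0,0,0,0,0],[0,0,0,0,0,0]]'
cat >> h.py <<'E'
SR=toolR(2.95,17.5); U,V,N=SR.apply([1,0,0]),-SR.apply([0,1,0]),-SR.apply([0,0,1]); SEAT=np.array([.549,-.211,.0655])
def rep():
    s=r.get_state(); d=s['tool_pos']-SEAT; R=Ro.from_quat(s['eef_rot'])
    print('t',s['clock'],'uvn mm',np.round([d@U*1000,d@V*1000,d@N*1000],2),'rot err(tool) deg',np.round((SR.inv()*R).as_rotvec(degrees=True),2),
     'F uvn',np.round([s['contact_force']@a for a in (U,V,N)],1),'M uvn',np.round([s['moment']@a for a in (U,V,N)],2),'ff',s['finger_force'],s['opening'])
E
python3 - <<'E'
from h import *
rep(); plan(SEAT+.012*U+.025*N,SR,4)
E
```

```text
clock: 6.62
tool_pos: [0.5012, -0.0026, 0.1495]
eef_rot: [0.999, -0.022, 0.046, 0.002]
contact_force: [-0.1, 1.1, -4.1]
opening: 0.56
finger_force: 45.0
clock: 7.03
tool_pos: [0.5166, -0.0979, 0.1383]
eef_rot: [0.996, 0.002, 0.093, 0.004]
contact_force: [-0.2, 0.7, -4.0]
opening: 0.561
finger_force: 45.0
clock: 7.45
tool_pos: [0.5374, -0.1924, 0.1295]
eef_rot: [0.99, 0.025, 0.139, 0.006]
contact_force: [0.1, 0.1, -3.4]
opening: 0.564
finger_force: 45.0
clock: 7.78
tool_pos: [0.5425, -0.2098, 0.1289]
eef_rot: [0.988, 0.03, 0.149, 0.006]
contact_force: [0.8, 0.6, -3.5]
opening: 0.563
finger_force: 45.0
t 7.7833 uvn mm [12.92  1.57 62.36] rot err(tool) deg [-1.03 -0.43 -0.67] F uvn [-0.2  0.5 -3.6] M uvn [0.09 0.43 0.02] ff 44.991516675800085 0.5627425624784287
4 x row [-0.008, 0.011, 0.374, 0.001, 0.001, 0.001] total [-0.7  0.9 37.4] deg/row 0.3256428626124403
```

```bash
python3 -m pendant '[[0,0,0.38,0.002,0.001,0.001],[0,0,0.38,0.002,0.001,0.001],[0,0,0.38,0.002,0,0.001],[0,0,0.38,0,0,0.001],[0,0,0,0,0,0]]'
python3 -m pendant '[[0,0,0,0,0,0],[0,0,0,0,0,0]]'
python3 - <<'E'
from h import *
rep(); plan(SEAT+.010*U+.009*N,SR,4)
p,d=optics.snapshot('side'); cv2.imwrite('pics/side1.png',cv2.resize(p[195:305,260:400],None,fx=5,fy=5,interpolation=cv2.INTER_CUBIC))
E
```

```text
clock: 8.2
tool_pos: [0.5546, -0.2101, 0.0989]
eef_rot: [0.988, 0.027, 0.15, -0.004]
contact_force: [0.1, 0.3, -3.4]
opening: 0.561
finger_force: 45.0
clock: 8.37
tool_pos: [0.5542, -0.211, 0.1005]
eef_rot: [0.988, 0.026, 0.15, -0.003]
contact_force: [0.4, 0.1, -3.0]
opening: 0.563
finger_force: 45.0
t 8.3667 uvn mm [15.5  -0.22 31.79] rot err(tool) deg [-0.1  -0.23 -0.09] F uvn [-0.5  0.1 -3. ] M uvn [ 0.05  0.57 -0.07] ff 44.991109147667885 0.5634708336762358
4 x row [-0.054, -0.003, 0.228, 0.0, 0.0, 0.0] total [-5.4 -0.3 22.8] deg/row 0.06608355602059295
```

View pics/side1.png

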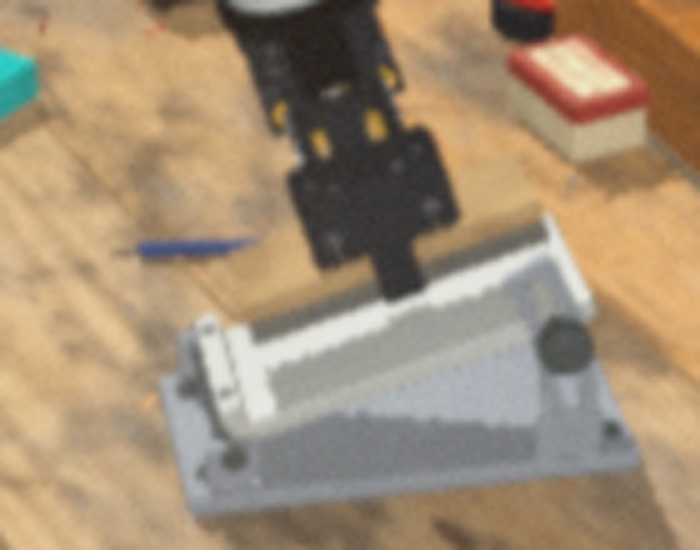

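The stone hangs parallel above the face, with its lower end at (255,320) just clear of the stop at (225,360), and nothing is touching. I descend slowly now.

```bash
python3 -m pendant '[[-0.05,0,0.22,0,0.001,0],[-0.05,0,0.22,0,0,0],[-0.05,0,0.22,0,0,0],[-0.05,0,0.1,0,0,0],[0,0,0,0,0,0]]'
python3 - <<'E'
from h import *
rep()
E
python3 -m pendant '[[0,0,0.06,0,0,0],[0,0,0.06,0,0,0],[0,0,0,0,0,0]]'
python3 - <<'E'
from h import *
rep()
E
```

```text
clock: 8.83
tool_pos: [0.5547, -0.2122, 0.0871]
eef_rot: [0.988, 0.026, 0.15, -0.003]
contact_force: [-0.7, 0.4, -3.7]
opening: 0.567
finger_force: 45.0
t 8.8333 uvn mm [11.91 -1.49 18.91] rot err(tool) deg [-0.12 -0.23 -0.12] F uvn [-1.8  0.4 -3.3] M uvn [0.01 0.48 0.03] ff 44.99159099534154 0.5670504728488522
clock: 9.08
tool_pos: [0.5562, -0.2115, 0.085]
eef_rot: [0.988, 0.025, 0.151, -0.004]
contact_force: [1.1, 0.8, -3.9]
opening: 0.56
finger_force: 45.0
t 9.0833 uvn mm [12.66 -0.86 16.46] rot err(tool) deg [ 0.05 -0.11  0.02] F uvn [-0.1  0.7 -4.1] M uvn [ 0.11  0.46 -0.01] ff 44.99108584597707 0.5595836471607607
```

```bash
python3 -m pendant '[[0,0,0.1,0,0,0],[0,0,0.1,0,0,0],[0,0,0.08,0,0,0],[0,0,0,0,0,0],[0,0,0,0,0,0]]'
python3 - <<'E'
from h import *
rep()
E
python3 -m pendant '[[0,0,0.04,0,0,0],[0,0,0,0,0,0],[0,0,0,0,0,0]]'
python3 - <<'E'
from h import *
rep()
E
python3 -m pendant '[[0,0,0.04,0,0,0],[0,0,0,0,0,0],[0,0,0,0,0,0]]'
python3 - <<'E'
from h import *
rep()
E
```

```text
clock: 9.5
tool_pos: [0.5575, -0.2124, 0.0774]
eef_rot: [0.988, 0.025, 0.15, -0.003]
contact_force: [0.3, -0.1, -3.9]
opening: 0.561
finger_force: 45.0
t 9.5 uvn mm [11.59 -1.82  8.86] rot err(tool) deg [-0.09 -0.27 -0.01] F uvn [-0.9 -0.1 -3.8] M uvn [ 0.    0.52 -0.02] ff 44.991261810064316 0.5605104503208814
clock: 9.75
tool_pos: [0.5583, -0.2121, 0.0768]
eef_rot: [0.988, 0.026, 0.15, -0.002]
contact_force: [-0.7, -0.3, -4.0]
opening: 0.563
finger_force: 45.0
t 9.75 uvn mm [12.24 -1.58  7.99] rot err(tool) deg [-0.15 -0.22 -0.09] F uvn [-1.9 -0.2 -3.6] M uvn [0.02 0.51 0.03] ff 44.991280026733875 0.563493980327167
clock: 10.0
tool_pos: [0.5586, -0.2122, 0.0757]
eef_rot: [0.988, 0.026, 0.15, -0.003]
contact_force: [0.2, 0.6, -3.6]
opening: 0.562
finger_force: 45.0
t 10.0 uvn mm [12.12 -1.69  6.86] rot err(tool) deg [-0.13 -0.21 -0.06] F uvn [-0.9  0.6 -3.5] M uvn [ 0.02  0.48 -0.03] ff 44.99125460162759 0.5617448718796927
```

```bash
for i in 1; do python3 -m pendant '[[0,0,0.04,0,0,0],[0,0,0,0,0,0],[0,0,0,0,0,0]]' >/dev/null; python3 -c "from h import *; rep()"; done
python3 -m pendant '[[0,0,0.04,0,0,0],[0,0,0,0,0,0],[0,0,0,0,0,0]]' >/dev/null; python3 -c "from h import *; rep()"
```

```text
t 10.25 uvn mm [12.07 -1.79  5.83] rot err(tool) deg [-0.13 -0.21 -0.04] F uvn [-1.7 -0.3 -3.1] M uvn [0.03 0.55 0.  ] ff 44.99132601544261 0.5629659309685805
t 10.5 uvn mm [12.15 -1.82  4.85] rot err(tool) deg [-0.13 -0.2  -0.04] F uvn [-0.8 -0.4 -4.3] M uvn [-0.    0.48 -0.01] ff 44.99167302623391 0.5643264242674968
```

```bash
python3 -m pendant '[[0,0,0.03,0,0,0],[0,0,0,0,0,0],[0,0,0,0,0,0]]' >/dev/null; python3 -c "from h import *; rep()"
python3 -m pendant '[[0,0,0.03,0,0,0],[0,0,0,0,0,0],[0,0,0,0,0,0]]' >/dev/null; python3 -c "from h import *; rep()"
```

```text
t 10.75 uvn mm [12.23 -1.8   4.59] rot err(tool) deg [-0.16 -0.18 -0.06] F uvn [-1.5 -1.1  4.4] M uvn [ 0.2   0.59 -0.01] ff 44.995526634156704 0.5636089152791617
t 11.0 uvn mm [12.26 -1.79  4.55] rot err(tool) deg [-0.18 -0.16 -0.07] F uvn [-3.4 -1.8 12.6] M uvn [0.23 0.86 0.01] ff 45.00498910434544 0.5591927609763722
```

Contact is at n ≈ 4.6 mm, with about 11 N/mm stiffness. I lift about 1 mm and go down the slope to the stop.

```bash
python3 -m pendant '[[0,0,-0.1,0,0,0],[-0.12,0,0,0.001,0.001,0],[-0.12,-0.05,0,0,0,0],[0,0,0,0,0,0],[0,0,0,0,0,0]]' >/dev/null; python3 -c "from h import *; rep()"
python3 -m pendant '[[-0.08,0,0,0,0,0],[0,0,0,0,0,0],[0,0,0,0,0,0]]' >/dev/null; python3 -c "from h import *; rep()"
```

```text
t 11.4167 uvn mm [ 5.7  -0.51  5.4 ] rot err(tool) deg [ 0.12 -0.05  0.02] F uvn [-1.5 -0.2 -3.1] M uvn [ 0.02  0.48 -0.03] ff 44.99133110046387 0.5641510261046406
t 11.6667 uvn mm [ 4.31 -0.52  5.77] rot err(tool) deg [ 0.04 -0.03 -0.06] F uvn [-0.2  0.9 -3.7] M uvn [-0.01  0.47 -0.03] ff 44.99122895300388 0.5676258526554955
```

```bash
python3 -m pendant '[[-0.06,0,0,0,0,0],[0,0,0,0,0,0],[0,0,0,0,0,0]]' >/dev/null; python3 -c "from h import *; rep()"
python3 -m pendant '[[-0.04,0,0,0,0,0],[0,0,0,0,0,0],[0,0,0,0,0,0]]' >/dev/null; python3 -c "from h import *; rep()"
python3 -m pendant '[[-0.04,0,0,0,0,0],[0,0,0,0,0,0],[0,0,0,0,0,0]]' >/dev/null; python3 -c "from h import *; rep()"
```

```text
t 11.9167 uvn mm [ 2.61 -0.46  5.89] rot err(tool) deg [ 0.04 -0.03 -0.06] F uvn [-0.2  0.2 -4. ] M uvn [ 0.05  0.47 -0.01] ff 44.991237223148346 0.5636734332033909
t 12.1667 uvn mm [ 1.54 -0.54  5.88] rot err(tool) deg [ 0.05 -0.03 -0.05] F uvn [-0.9  0.2 -2.6] M uvn [ 0.01  0.49 -0.04] ff 44.99122699722648 0.5624558439336064
t 12.4167 uvn mm [ 0.61 -0.55  5.9 ] rot err(tool) deg [ 0.05 -0.02 -0.04] F uvn [-0.4 -0.1 -2.9] M uvn [0.08 0.51 0.  ] ff 44.991277903318405 0.5659931293517736
```

```bash
python3 -m pendant '[[-0.03,0,0,0,0,0],[0,0,0,0,0,0],[0,0,0,0,0,0]]' >/dev/null; python3 -c "from h import *; rep()"
python3 -m pendant '[[-0.03,0,0,0,0,0],[0,0,0,0,0,0],[0,0,0,0,0,0]]' >/dev/null; python3 -c "from h import *; rep()"
python3 -m pendant '[[-0.03,0,0,0,0,0],[0,0,0,0,0,0],[0,0,0,0,0,0]]' >/dev/null; python3 -c "from h import *; rep()"
```

```text
t 12.6667 uvn mm [ 0.51 -0.46  6.04] rot err(tool) deg [ 0.05  0.04 -0.07] F uvn [ 0.3  0.6 -3.6] M uvn [ 0.03  0.17 -0.  ] ff 44.9893200583756 0.5614361425308942
t 12.9167 uvn mm [ 0.45 -0.38  6.15] rot err(tool) deg [ 0.06  0.11 -0.08] F uvn [ 3.7  0.3 -1.9] M uvn [ 0.06 -0.36  0.05] ff 44.98679520562291 0.5607214561640173
t 13.1667 uvn mm [ 0.42 -0.35  6.29] rot err(tool) deg [ 0.06  0.18 -0.09] F uvn [ 4.7  0.6 -2.3] M uvn [ 0.06 -0.77  0.05] ff 44.98553026467562 0.5638560861588219
```

The stop is felt at u ≈ 0.5 mm. I ease the push on it and then press on the face.

```bash
python3 -m pendant '[[0.07,0,0.04,0,0,0],[0,0,0,0,0,0],[0,0,0,0,0,0]]' >/dev/null; python3 -c "from h import *; rep()"
python3 -m pendant '[[0,0,0.03,0,0,0],[0,0,0,0,0,0],[0,0,0,0,0,0]]' >/dev/null; python3 -c "from h import *; rep()"
python3 -m pendant '[[0,0,0.02,0,0,0],[0,0,0,0,0,0],[0,0,0,0,0,0]]' >/dev/null; python3 -c "from h import *; rep()"
```

```text
t 13.4167 uvn mm [ 0.46 -0.5   4.95] rot err(tool) deg [ 0.04  0.   -0.07] F uvn [ 2.   0.  -2.5] M uvn [ 0.05 -0.26  0.08] ff 44.987161830067635 0.5649361458483584
t 13.6667 uvn mm [ 0.44 -0.47  4.56] rot err(tool) deg [ 0.03  0.01 -0.08] F uvn [2.8 0.3 2.5] M uvn [-0.07 -0.17  0.06] ff 44.98639013618231 0.5639505479243422
t 13.9167 uvn mm [ 0.46 -0.49  4.55] rot err(tool) deg [ 0.01  0.02 -0.09] F uvn [ 1.3 -0.7  9. ] M uvn [-0.05  0.06  0.03] ff 44.9875832721591 0.564043507714974
```

```bash
for k in 1; do python3 -m pendant '[[0,0,0,0,0,0],[0,0,0,0,0,0],[0,0,0,0,0,0],[0,0,0,0,0,0],[0,0,0,0,0,0]]' >/dev/null; python3 -c "from h import *; rep()"; done
python3 -m pendant '[[0,0,0,0,0,0],[0,0,0,0,0,0],[0,0,0,0,0,0],[0,0,0,0,0,0],[0,0,0,0,0,0]]' >/dev/null
python3 - <<'E'
from h import *
rep()
p,d=optics.snapshot('side'); a=cv2.resize(p[200:305,270:400],None,fx=5,fy=5,interpolation=cv2.INTER_CUBIC); cv2.imwrite('pics/side2.png',a)
s,p,W=wsnap('w3')
E
```

```text
t 14.3333 uvn mm [ 0.46 -0.47  4.54] rot err(tool) deg [ 0.01  0.02 -0.09] F uvn [1.  0.5 9.4] M uvn [-0.03 -0.01  0.05] ff 44.98763848096132 0.5617504161764901
t 14.75 uvn mm [ 0.45 -0.49  4.53] rot err(tool) deg [ 0.01  0.02 -0.09] F uvn [ 1.1 -0.3  9.4] M uvn [-0.04  0.02 -0.01] ff 44.98766200616956 0.5607229561396101
```

View pics/side2.png

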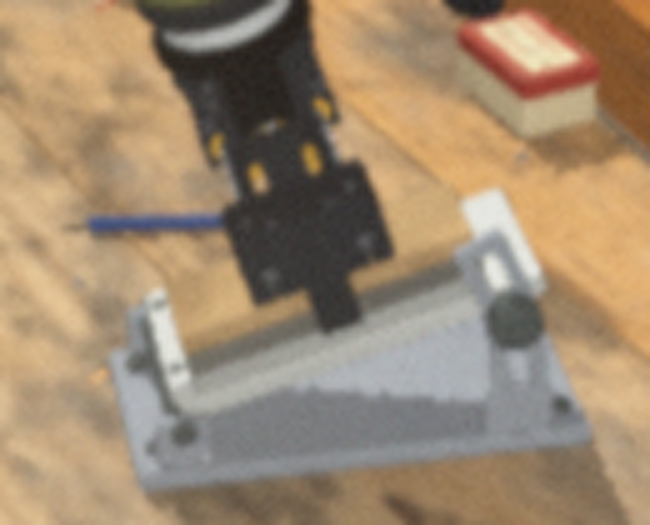

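View pics/w3.png

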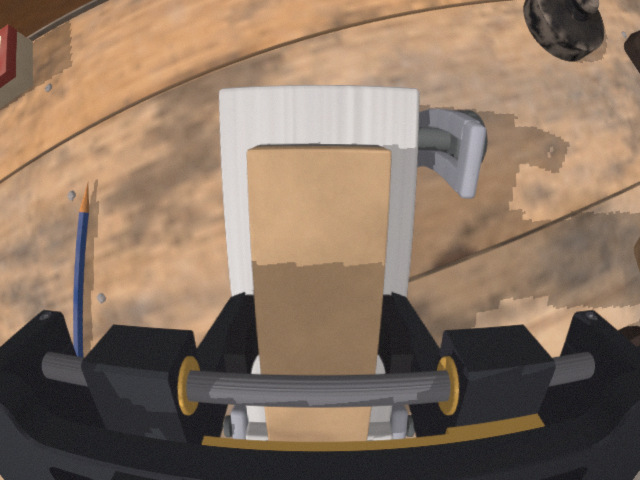

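The side view shows the stone flush on the face, with its lower end at the stop (170,360). The wrist view shows it centred and parallel, with stone edges at columns 248–390 between face edges at 220–418. The finger tips sit about 4.5 mm above the face, and the force is steady at about 13 N.

```bash
python3 -c "
from h import *
print(r.finish_job()); rep()"
```

```text
the job is handed in; nothing more can be done
None
the job is handed in; nothing more can be done
```

I handed the job in with the oil stone gripped and flush on the face (tilt about 17.5°), lengthwise and centred, its lower end against the stop and pressed with about 13 N; the hand-in gave no verdict, so I don't know how it was judged.

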